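# Open the latched gauge case by its paddle handle

## Robot

A 6-joint arm with a two-finger parallel gripper is mounted at the origin on a cart in front of the work surface, level with it; the furniture and walls round the work are solid. World frame = base frame: x ahead of the robot, y to its left, z up, the work surface at z = 0. Lengths are in mm, angles in degrees, forces in N, time in s.
With the tool pointing down it reaches from about 350 to 850 mm from the base axis. Payload 8.1 kg.
Tool frame: the origin (TCP) lies between the finger pads; the fingertips stand 22 mm ahead of it and the grasp point (between the pads) lies 3 mm ahead of it; z points along the fingers, y is the direction in which the jaws open and shut (so a half turn about z gives the same grasp; the last joint's range is limited). The gripper opens to 85 mm and grips with 20 to 120 N. Pads are 22 mm wide; open, the fingers measure 114 mm over their backs; the gripper's body (76 mm by 85 mm) begins 54 mm behind the grasp point. The pads swing forward as they close: fully open they stand 13 mm farther back than shut.
Start: joints at [-81.784, 7.471, 85.268, -0, 87.261, -4.893], TCP at [136.106, -584.364, 253.292] pointing down, gripper open.
Joint ranges: [-169.43, 169.43], [-51.17, 129.36], [1.28, 143.12], [-76.62, 256.62], [0, 156.53], [-152.29, 152.29]. Speed limits (degrees/s): [136.94, 136.94, 159.86, 180, 180, 180].

## Interface

Orientations are given as [roll, pitch, yaw] about the fixed x, y, z axes, in that order (R = Rz(yaw) Ry(pitch) Rx(roll)).
In Python, from bench import r gives the robot as it stands.
- The arm moves only by the tool drive_tool, never from a script. Its argument "moves" is a list of rows, each a list of 2 entries, a list of its own where there are three numbers: the shift along the world's x, y, z in mm, then the turn about the world's z in degrees. A call has exactly 8 rows; each row is the pose to reach, as a shift and turn from the pose commanded when the call began; what a row does not reach only later rows make up. A row lasts 1/12 s, in which the tool goes at most 41.7 mm and 7.16 degrees, less where a joint would pass 70% of its speed; a pose out of reach is approached as far as the arm can. A call with a gripper value outside its range is refused whole. "fingers" is the finger opening in mm, from 0 to 85.4, set as the call begins (left out, the last holds). The fingers move at their own pace and stop on an object; "squeeze" is the grip in N (left out, the last holds). Time passes only in rows, so rows that repeat a pose let the fingers close, or fill a call up. It gives the time, the measured TCP pose, the force and the opening at its end, in the units of the state.
- r.sense(): the state, without advancing time (a new reading comes with each control period).
- r.snapshot(name): name is "scene" or "top" or "wrist"; returns a dict with "pixels" (384x512x3 uint8, red, green, blue), "camera_matrix" (3x3 intrinsics, pixels), "k1" (the pictures are not rectified: a ray, as slopes to the right and down, at radius r is drawn at 1 + k1 r^2 times it, then the intrinsics apply), "xyz" and "orientation" of the camera in the world. Camera axes: x right, y down, z forward; pixel columns grow to the right and rows downward; lengths in mm; the calibration is good to about 2 mm. A picture is of the moment at which its call begins. There is no depth.
- r.hand_in(): hands the job in, once; it reports no verdict.
The state is a dict: "time": time; "joint_pos": joint angles; "qd": joint speeds; "joint_efforts": joint torques, N m; "tool_pos": TCP position; "tcp_rot": TCP orientation; "ft_force": force on the tool from outside, world axes, zero at the start; "wrist_torque": the same for the moment, N m; "finger_gap": finger opening in mm.
Only numpy, scipy, OpenCV 4.12 (cv2) and the standard library are available. Lean on these libraries where they do the work, as an engineer would, in place of code of your own. Each camera call takes 0.05 s, during which the arm holds its last target.

## Task

Open the sloping-lid gauge case: pull the recessed paddle handle out of its dish to trip the latch, and with it raise the lid until it stands well open, some 70 degrees from shut, then let go so that the paddle springs back flat and the lid stays up by itself. Leave the jar, the cup and the bottle beside the case undisturbed.

Things in the scene. Friction and masses are not known exactly. Their poses are not given: they have to be found in the camera images.
- case: grey metal gauge case fixed to the bench, 188 mm deep (x) by 220 mm wide (y). Origin at the centre of its underside; x points from its low front (60 mm high, facing the robot) to its high back (147 mm), y to its left, z up. Its aluminium lid slopes at 25 degrees, low in front, and is hinged along the top of the back. The paddle handle lies flush in a dish in the lid.
- lid_hinge (a point): fixed point, centre of the lid's hinge line, 92 mm behind and 147 mm above the case's origin; the hinge axis is the case's y. The lid's underside plane starts here; the lid is 6 mm thick and 214 mm long from here down the slope to its front edge, 224 mm wide.
- lid (a joint): angle of the lid about its hinge, rad: 0 shut (sloping 25 degrees), growing as its front edge rises, stop at 1.6. The latch holds it at 0 until the paddle is pulled. The hinge is stiff: raising takes about 1.3 N m (about 10 N at the bar), and the lid stays wherever it is left.
- pull_bar (a point): middle of the paddle's pull bar, a steel round bar 12 mm thick, 84 mm long along the case's y. Shut, it lies 138 mm from the hinge down the slope, its axis 7 mm below the lid's top face and 27 mm above the dish floor. Fingers have 36 mm clear in front of it and 38 mm behind it (a window 68 mm wide in the paddle). The round bar can turn in a grip. The point turns with the paddle.
- paddle (a joint): angle of the paddle, rad: 0 flush, growing as the bar is pulled out of the lid, stop 0.6. It pivots parallel to the case's y, 76 mm from the bar towards the lid hinge, so it turns the same way as the lid. A spring (2 to 5 N at the bar) returns it. The latch trips at about 0.35; keep it pulled until the lid has risen 0.1. At its stop, pulling on raises the lid.
- nut_jar: white screw-top jar, 44 mm across, 61 mm high, standing beside the case; origin at the centre of its underside. Not to be moved.
- steel_cup: open steel cup, 57 mm across, 50 mm high, standing beside the case; origin at the centre of its underside. Not to be moved.
- threadlock_bottle: small bottle, 29 mm across, 96 mm high, standing beside the case; origin at the centre of its underside. Not to be moved.
- dish (a point): centre of the flat floor of the open dish in the lid, 115 mm from the hinge line along the lid and 34 mm below the lid's top face. The dish is 130 mm long down the slope, 96 mm wide, with square walls. The point's axes are the lid's: -x down the slope to the front edge, y as the case's y, z square out of the lid.

How it is judged:
By the outcome, as a careful person would: the job done as asked, in the order asked, and still so for the second after the job is handed in, with the robot touching nothing.
It also fails if it takes over 48 s, if anything falls off the work surface, if the arm or the gripper's body presses on something with over 40 N, if the wrist force passes 120 N, or if a joint passes its speed limit or range.

## Working session

There is one attempt and no reset: what is moved stays moved. The work goes in short steps, Python scripts to look and compute and a tool call to move; the robot and the scene stay as the last step left them, time stands still between calls to the robot, and variables do not carry over. Pictures are saved under pics/ and viewed, and the job is handed in when it is done.

Besides the shell and the picture viewer there is one more tool, called as name(argument=value, ...) on one line, values as JSON. drive_tool: Moves the arm, as the interface text tells. Its arguments: {"type":"object","properties":{"moves":{"type":"array","items":{"type":"array"}},"fingers":{"type":"number"},"squeeze":{"type":"number"}},"required":["moves"]}

```bash
ls; mkdir -p pics; python3 - <<'E'
from bench import r
import cv2,json,numpy as np
print(r.sense())
for n in ["scene","top","wrist"]:
    s=r.snapshot(n); cv2.imwrite(f"pics/{n}0.png",cv2.cvtColor(s["pixels"],cv2.COLOR_RGB2BGR))
    print(n,s["camera_matrix"],s["k1"],s["xyz"],s["orientation"])
    np.savez(f"pics/{n}0.npz",**s)
E
```

```text
pics
{'time': 0.0, 'joint_pos': array([-8.17829212e+01,  7.51603594e+00,  8.53284091e+01, -2.80530302e-04,
        8.72597745e+01, -4.89186010e+00]), 'qd': array([-0.05726572, -0.03046391,  0.08443644, -0.09894604,  0.01002496,
       -0.06218382]), 'joint_efforts': array([ 3.36097488e-03, -5.69401109e+01, -5.00541508e+01, -4.45849003e-05,
        1.51194725e-02,  7.85871975e-06]), 'tool_pos': array([ 136.04367378, -583.86767595,  252.24304095]), 'tcp_rot': array([-1.79896136e+02, -8.60819360e-03,  1.31089448e+01]), 'ft_force': array([-0.08777208,  0.37905475,  0.48097729]), 'wrist_torque': array([-0.01407076, -0.02049373,  0.03560805]), 'finger_gap': 85.39473053312844}
scene [[402.9919558    0.         252.00117379]
 [  0.         402.9919558  191.39424998]
 [  0.           0.           1.        ]] -0.09350864318456097 [277.05038262 630.20657879 656.20985332] [-1.30655454e+02  9.20699947e-02 -1.49978845e+02]
top [[472.98725209   0.         250.06259703]
 [  0.         472.98725209 189.58045577]
 [  0.           0.           1.        ]] -0.05564245346978212 [ 423.9188933    52.08916006 1209.75088586] [-171.07379206    1.3636637   -91.34697858]
wrist [[267.19089065   0.         252.40480946]
 [  0.         267.19089065 192.69502148]
 [  0.           0.           1.        ]] -0.0027494620357826354 [ 212.11415622 -565.53687573  373.94248535] [ 1.62109751e+02  2.50150475e-02 -7.68851112e+01]
```

View pics/scene0.png

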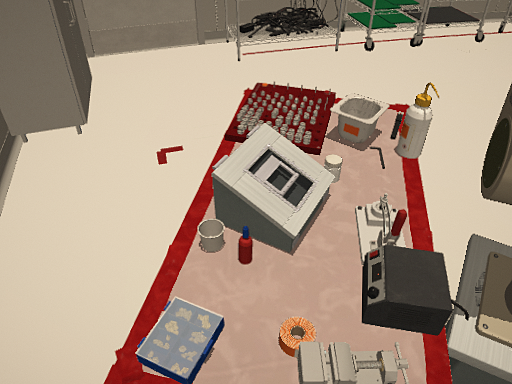

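View pics/top0.png

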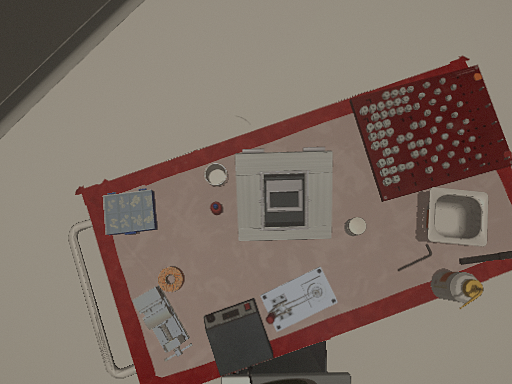

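View pics/wrist0.png

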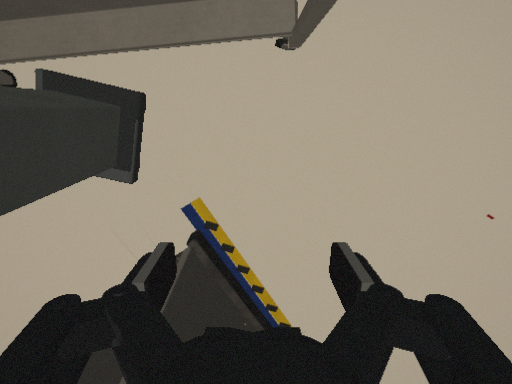

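```bash
python3 - <<'E'
import cv2
a=cv2.imread("pics/top0.png")[130:260,195:375]; cv2.imwrite("pics/topc.png",cv2.resize(a,None,fx=4.4,fy=4.4,interpolation=cv2.INTER_CUBIC))
a=cv2.imread("pics/scene0.png")[110:280,180:360]; cv2.imwrite("pics/scenec.png",cv2.resize(a,None,fx=3.5,fy=3.5,interpolation=cv2.INTER_CUBIC))
E
```

```text
(no output)
```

View pics/topc.png

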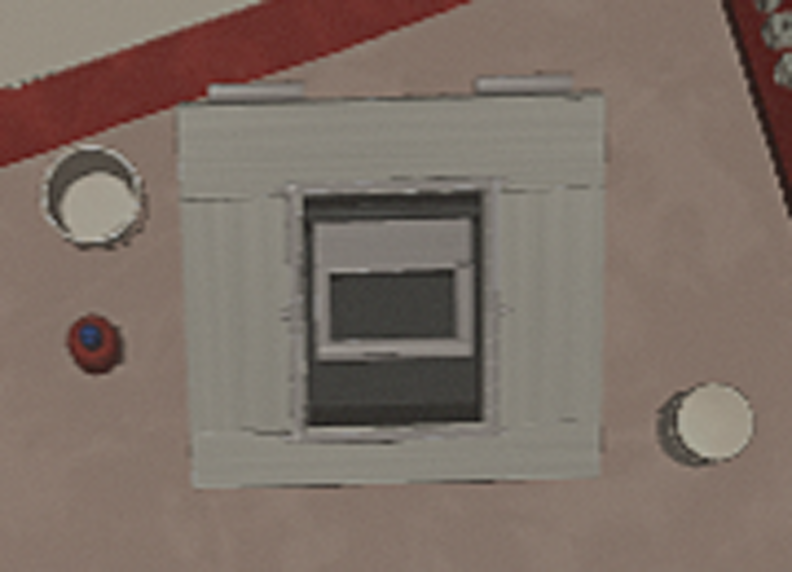

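View pics/scenec.png

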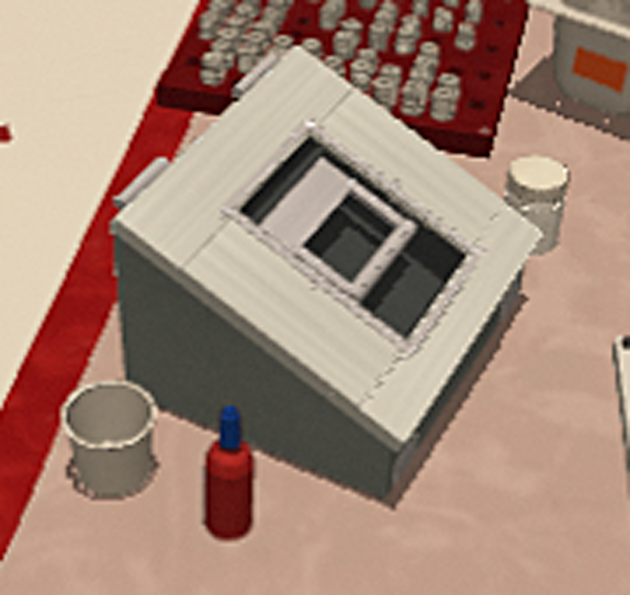

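```bash
cat > h.py <<'E'
import numpy as np,cv2
from scipy.spatial.transform import Rotation as Ro
def ray(s,p):
    K=s["camera_matrix"];k=float(s["k1"])
    d=np.array([(p[0]-K[0,2])/K[0,0],(p[1]-K[1,2])/K[1,1]]);u=d.copy()
    for _ in range(20): u=d/(1+k*(u@u))
    return np.array(s["xyz"]),Ro.from_euler("xyz",s["orientation"],degrees=True).apply([u[0],u[1],1])
def onz(s,p,z):
    o,v=ray(s,p); return o+v*(z-o[2])/v[2]
def proj(s,X):
    q=Ro.from_euler("xyz",s["orientation"],degrees=True).inv().apply(np.array(X)-s["xyz"])
    u=q[:2]/q[2];u=u*(1+float(s["k1"])*(u@u));K=s["camera_matrix"]
    return np.array([K[0,0]*u[0]+K[0,2],K[1,1]*u[1]+K[1,2]])
E
python3 - <<'E'
from h import *
t=np.load("pics/top0.npz");s=np.load("pics/scene0.npz")
T=lambda x,y:(x/4.4-.4+195,y/4.4-.4+130); S=lambda x,y:(x/3.5-.4+180,y/3.5-.4+110)
P={}
for n,p,z in [("BL",(180,104),152.4),("BR",(604,95),152.4),("FL",(193,487),62),("FR",(599,477),62),("barL",(316,351),92),("barR",(474,347),92),("cup rim",(93,197),50),("jar",(714,422),61),("bottle",(90,336),96),("dishBL",(302,191),124),("dishBR",(482,186),124),("dishFL",(303,430),84),("dishFR",(484,425),84)]:
    P[n]=onz(t,T(*p),z);print(n,P[n].round(1))
for n,p,z in [("FL",(403,442),62),("BL",(114,227),152.4),("BR",(300,47),152.4),("FR",(541,236),62),("cup",(110,408),50),("jar",(538,170),61),("bottle",(230,410),96),("barL",(358,288),92),("barR",(408,225),92)]:
    print("S",n,onz(s,S(*p),z).round(1))
E
```

```text
BL [675.9 104.7 152.4]
BR [ 674.4 -115.9  152.4]
FL [481.5 106.1  62. ]
FR [ 481.2 -116.8   62. ]
barL [551.5  36.8  92. ]
barR [551.4 -48.4  92. ]
cup rim [647.5 160.3  50. ]
jar [ 509.8 -181.7   61. ]
bottle [562.3 158.6  96. ]
dishBL [633.4  42.2 124. ]
dishBR [633.4 -53.3 124. ]
dishFL [509.6  45.   84. ]
dishFR [509.8 -52.8  84. ]
S FL [481.  107.6  62. ]
S BL [667.3 117.3 152.4]
S BR [ 669.6 -111.3  152.4]
S FR [ 481.4 -110.8   62. ]
S cup [649.6 159.6  50. ]
S jar [ 511.4 -182.8   61. ]
S bottle [562.8 163.3  96. ]
S barL [550.1  31.2  92. ]
S barR [550.3 -40.8  92. ]
```

```bash
cat >> h.py <<'E'
def bar(th,ph): # deg, rad -> (x,z) rel hinge
    a=np.radians(th-25);f=lambda q:np.array([-np.cos(q),np.sin(q)])
    n=np.array([np.sin(a),np.cos(a)])
    return 62*f(a)+76*f(a+ph)-1*n
E
python3 - <<'E'
from h import *
t=np.load("pics/top0.npz");s=np.load("pics/scene0.npz")
o1,v1=ray(t,(480,288));o2,v2=ray(s,(437,85))
A=np.c_[v1,-v2];k=np.linalg.lstsq(A,o2-o1,rcond=None)[0];print("bottle tip",o1+k[0]*v1,o2+k[1]*v2)
b0=bar(0,0);print(b0)
for ph in [.1,.2,.3,.4,.5,.6]: print("ph",ph,(bar(0,ph)-b0).round(1))
for th in range(0,80,5): print(th,(bar(th,.6)-b0).round(1))
E
```

```text
bottle tip [ 361.33918973 -400.2525188   212.65708649] [ 336.19529984 -402.8724913   215.4237469 ]
[-124.64785635  -59.22762791]
ph 0.1 [-2.9  7. ]
ph 0.2 [-5.  14.3]
ph 0.3 [-6.4 21.8]
ph 0.4 [-7.1 29.4]
ph 0.5 [-7. 37.]
ph 0.6 [-6.1 44.5]
0 [-6.1 44.5]
5 [-6.9 56. ]
10 [-6.7 67.4]
15 [-5.5 78.8]
20 [-3.3 90.1]
25 [-1.000e-01  1.011e+02]
30 [  4.  111.9]
35 [  9.1 122.2]
40 [ 15. 132.]
45 [ 21.8 141.3]
50 [ 29.3 149.9]
55 [ 37.6 157.9]
60 [ 46.5 165.1]
65 [ 56.  171.5]
70 [ 66.1 177.1]
75 [ 76.6 181.7]
```

drive_tool(moves=[[[0, 0, 20], 0], [[0, 0, 50], 7], [[0, 0, 80], 14], [[0, 0, 110], 21], [[0, 0, 130], 28], [[0, 0, 140], 35], [[0, 0, 140], 42], [[0, 0, 140], 49]], fingers=36, squeeze=35)

```text
time: 0.82
tool_pos: [136.2, -584.7, 394.5]
tcp_rot: [179.9, 0.1, 62.5]
ft_force: [-0.7, 0.1, -0.3]
finger_gap: 36.4
```

drive_tool(moves=[[[23, 32, 0], 4], [[46, 64, 0], 8], [[69, 96, 0], 12], [[92, 128, 0], 16], [[115, 160, 0], 20], [[138, 192, 0], 24], [[161, 224, 0], 26], [[184, 256, 0], 28]])

```text
time: 1.48
tool_pos: [320.7, -326.6, 393.1]
tcp_rot: [-180.0, -0.0, 90.2]
ft_force: [0.7, 0.1, 0.0]
finger_gap: 36.1
```

drive_tool(moves=[[[23, 32, 0], 0], [[46, 64, 0], 0], [[69, 96, 0], 0], [[92, 128, 0], 0], [[115, 160, 0], 0], [[138, 192, 0], 0], [[161, 224, 0], 0], [[184, 256, 0], 0]])

```text
time: 2.15
tool_pos: [504.8, -70.4, 393.2]
tcp_rot: [-180.0, 0.0, 90.1]
ft_force: [0.4, -0.5, 0.6]
finger_gap: 35.9
```

drive_tool(moves=[[[15, 20, 0], 0], [[30, 42, 0], 0], [[42, 58, 0], 0], [[48, 66, -20], 0], [[49, 67, -60], 0], [[49, 67, -100], 0], [[49, 67, -140], 0], [[49, 67, -150], 0]])

```text
time: 2.82
tool_pos: [549.3, -4.8, 235.2]
tcp_rot: [-179.4, -0.1, 90.1]
ft_force: [-0.6, 0.4, -1.0]
finger_gap: 36.0
```

```bash
python3 - <<'E'
from bench import r
import cv2,numpy as np
s=r.sense();print(s["time"],s["tool_pos"],s["tcp_rot"],s["ft_force"],s["finger_gap"])
for n in ["scene","wrist"]:
    s=r.snapshot(n); cv2.imwrite(f"pics/{n}1.png",cv2.cvtColor(s["pixels"],cv2.COLOR_RGB2BGR))
    np.savez(f"pics/{n}1.npz",**s)
E
```

```text
2.8167 [549.32771549  -4.79954942 235.17500451] [-1.7935392e+02 -6.6973319e-02  9.0128068e+01] [-0.59351019  0.39870069 -1.03546899] 36.00620414508039
```

View pics/wrist1.png

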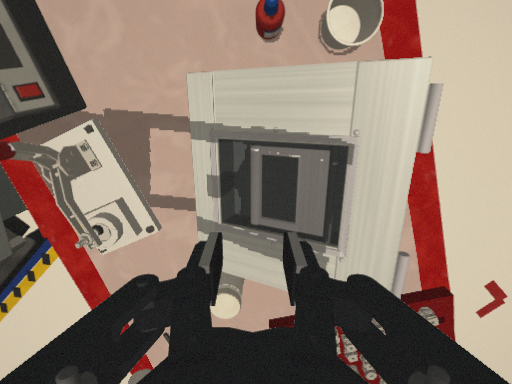

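View pics/scene1.png

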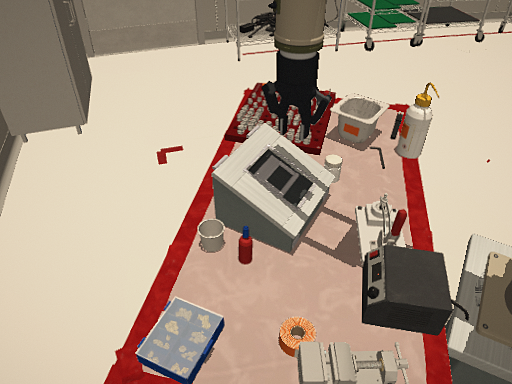

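```bash
python3 - <<'E'
from bench import r
import cv2,numpy as np
from h import *
s=r.sense();print(s["time"],s["tool_pos"],s["tcp_rot"])
w=r.snapshot("wrist");np.savez("pics/wrist2.npz",**w)
im=cv2.cvtColor(w["pixels"],cv2.COLOR_RGB2BGR)
cv2.imwrite("pics/w2c.png",cv2.resize(im[120:280,200:370],None,fx=3.6,fy=3.6,interpolation=cv2.INTER_CUBIC))
g=cv2.cvtColor(im,cv2.COLOR_BGR2GRAY)
print(g[185,210:360].tolist())
print(w["xyz"],w["orientation"])
E
```

```text
2.9167 [551.12722507  -5.14820345 240.28408282] [-1.79623106e+02 -3.99233414e-02  9.01095196e+01]
[111, 106, 104, 103, 104, 103, 115, 116, 93, 65, 46, 43, 46, 46, 46, 42, 45, 44, 44, 41, 46, 45, 44, 54, 48, 50, 53, 56, 49, 48, 55, 49, 49, 46, 51, 52, 51, 52, 61, 87, 99, 105, 106, 111, 112, 110, 109, 107, 101, 87, 61, 52, 52, 51, 53, 50, 56, 49, 51, 49, 49, 51, 54, 50, 54, 51, 57, 49, 51, 49, 51, 51, 50, 56, 49, 50, 51, 50, 52, 53, 50, 50, 54, 50, 81, 104, 113, 108, 106, 109, 108, 104, 106, 109, 107, 108, 108, 105, 104, 108, 105, 106, 107, 109, 106, 108, 110, 110, 109, 106, 111, 108, 105, 95, 68, 49, 50, 54, 56, 50, 49, 49, 46, 48, 47, 51, 52, 50, 47, 58, 93, 136, 155, 168, 165, 170, 169, 170, 170, 174, 179, 181, 185, 188, 188, 191, 189, 187, 187, 185]
[550.87754138  74.39419441 361.93165682] [1.62034429e+02 3.14857111e-01 1.14174741e-01]
```

View pics/w2c.png

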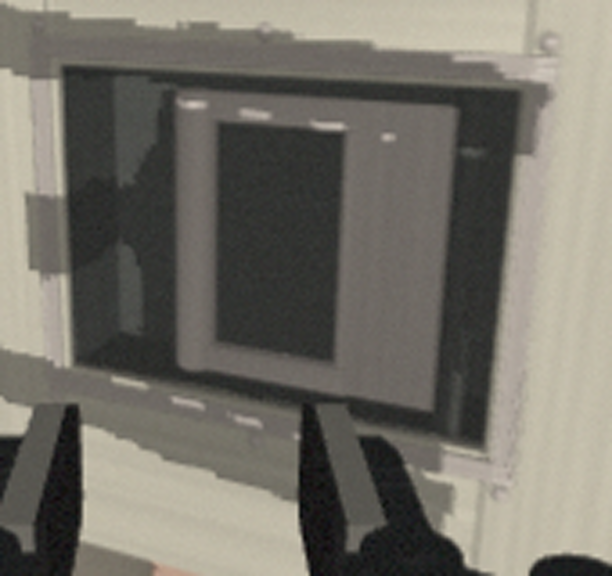

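```bash
python3 - <<'E'
from h import *
w=np.load("pics/wrist2.npz")
for p in [(254,185),(254,147),(253.5,222)]: print(onz(w,p,90).round(1))
for p in [(297,185)]: print(onz(w,p,108).round(1)) # window far edge
print(onz(w,(218.5,185),84),onz(w,(340.5,185),124))
E
```

```text
[551.2  -5.2  90. ]
[551.1  34.9  90. ]
[550.8 -48.   90. ]
[5.937e+02 2.000e-01 1.080e+02]
[512.75057886  -7.09866976  84.        ] [631.28744808   5.03882422 124.        ]
```

drive_tool(moves=[[[-1, -1, -15], 0], [[-1, -1, -35], 0], [[-1, -1, -55], 0], [[-1, -1, -75], 0], [[-1, -1, -90], 0], [[-1, -1, -98], 0], [[-1, -1, -100], 0], [[-1, -1, -100], 0]])

```text
time: 3.63
tool_pos: [553.3, -6.6, 145.3]
tcp_rot: [179.9, 0.0, 90.1]
ft_force: [1.0, 0.4, 0.0]
finger_gap: 35.4
```

```bash
python3 - <<'E'
from bench import r
import cv2,numpy as np
from h import *
w=r.snapshot("wrist");
s=r.sense();print(s["time"],s["tool_pos"],s["tcp_rot"],s["ft_force"])
im=cv2.cvtColor(w["pixels"],cv2.COLOR_RGB2BGR)
cv2.imwrite("pics/w3.png",im)
E
```

```text
3.6833 [553.5460377   -6.57206517 145.63207973] [1.79822748e+02 1.75816412e-02 9.01026678e+01] [ 0.0232408  -0.26815256 -0.22388992]
```

View pics/w3.png

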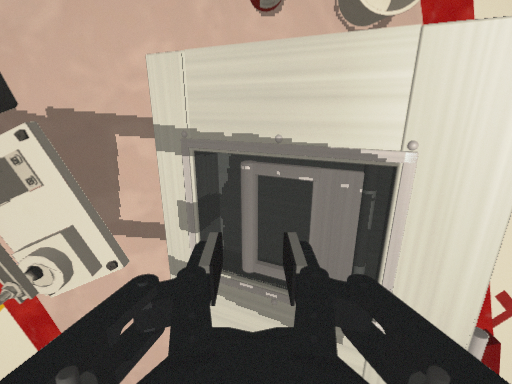

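drive_tool(moves=[[[0, 0, -8], 0], [[0, 0, -16], 0], [[0, 0, -24], 0], [[0, 0, -30], 0], [[0, 0, -36], 0], [[0, 0, -40], 0], [[0, 0, -43], 0], [[0, 0, -45], 0]])

```text
time: 4.35
tool_pos: [551.9, -6.3, 97.7]
tcp_rot: [-180.0, -0.0, 90.1]
ft_force: [1.3, 0.5, 0.4]
finger_gap: 36.2
```

```bash
python3 - <<'E'
from bench import r
import cv2,numpy as np
from h import *
w=r.snapshot("wrist");
s=r.sense();print(s["time"],s["tool_pos"],s["tcp_rot"],s["ft_force"])
im=cv2.cvtColor(w["pixels"],cv2.COLOR_RGB2BGR)
cv2.imwrite("pics/w4.png",im)
E
```

```text
4.4 [551.79680724  -6.34071219  97.54539063] [-1.79952421e+02 -4.28429221e-03  9.01078640e+01] [-0.6543958  -0.30426373 -0.34571932]
```

View pics/w4.png

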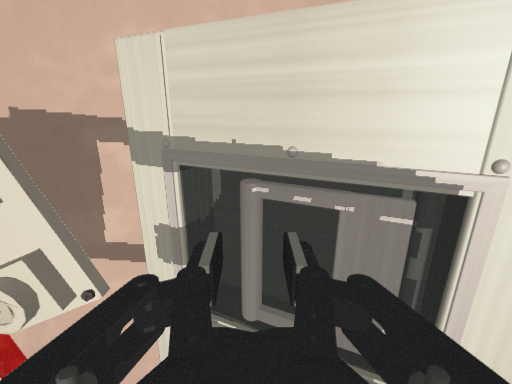

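drive_tool(moves=[[[0, 0, 0], 0], [[0, 0, 0], 0], [[0, 0, 0], 0], [[0, 0, 0], 0], [[0, 0, 0], 0], [[0, 0, 0], 0], [[0, 0, 0], 0], [[0, 0, 0], 0]], fingers=0, squeeze=40)

```text
time: 5.07
tool_pos: [551.5, -6.4, 98.5]
tcp_rot: [-179.9, 0.0, 90.1]
ft_force: [-4.4, 0.5, 1.9]
finger_gap: 10.6
```

drive_tool(moves=[[[-1, 0, 2], 0], [[-2, 0, 4], 0], [[-2.5, 0, 6], 0], [[-3.5, 0, 8.5], 0], [[-4, 0, 10.5], 0], [[-4.5, 0, 12.5], 0], [[-5, 0, 14.3], 0], [[-5, 0, 14.3], 0]])

```text
time: 5.73
tool_pos: [546.5, -6.4, 112.4]
tcp_rot: [-179.9, -0.0, 90.1]
ft_force: [-1.8, -0.3, -7.8]
finger_gap: 10.4
```

```bash
python3 - <<'E'
from bench import r
import cv2,numpy as np
from h import *
w=r.snapshot("wrist");
s=r.sense();print(s["time"],s["tool_pos"],s["tcp_rot"],s["ft_force"],s["finger_gap"])
im=cv2.cvtColor(w["pixels"],cv2.COLOR_RGB2BGR)
cv2.imwrite("pics/w5.png",im)
E
```

```text
5.7833 [546.54436768  -6.381647   112.28715237] [-1.79931692e+02 -1.62935451e-04  9.01072460e+01] [-3.66842016 -1.37024116 -6.30682764] 10.479069089777605
```

View pics/w5.png

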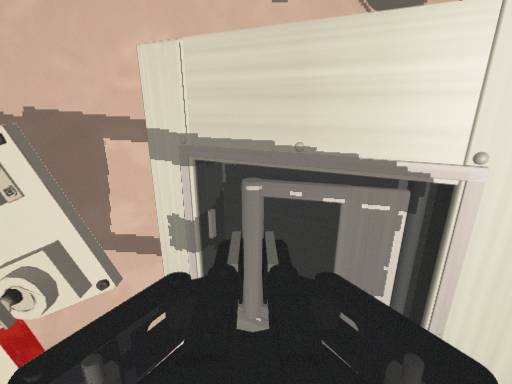

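drive_tool(moves=[[[-0.8, 0, 4], 0], [[-1.5, 0, 8], 0], [[-1.9, 0, 12], 0], [[-2.1, 0, 16], 0], [[-2.1, 0, 20], 0], [[-1.9, 0, 24], 0], [[-1.6, 0, 27], 0], [[-1.3, 0, 29.5], 0]])

```text
time: 6.45
tool_pos: [544.6, -6.4, 141.9]
tcp_rot: [-179.8, 0.0, 90.1]
ft_force: [-8.2, -1.5, -6.3]
finger_gap: 10.2
```

drive_tool(moves=[[[0, 0, 2], 0], [[-0.3, 0, 4], 0], [[-0.6, 0, 7], 0], [[-0.8, 0, 10], 0], [[-0.8, 0, 13], 0], [[-0.8, 0, 16], 0], [[-0.7, 0, 20], 0], [[-0.5, 0, 23], 0]])

```text
time: 7.12
tool_pos: [544.5, -6.4, 165.0]
tcp_rot: [-179.9, -0.0, 90.1]
ft_force: [-6.0, -1.2, -10.6]
finger_gap: 10.1
```

```bash
python3 - <<'E'
from bench import r
import cv2,numpy as np
from h import *
for n in ["wrist","scene"]:
    w=r.snapshot(n);cv2.imwrite(f"pics/{n}6.png",cv2.cvtColor(w["pixels"],cv2.COLOR_RGB2BGR))
s=r.sense();print(s["time"],s["tool_pos"],s["tcp_rot"],s["ft_force"],s["finger_gap"])
E
```

```text
7.2167 [544.48506639  -6.36305016 165.37818856] [-1.79882807e+02 -7.31700669e-04  9.01093960e+01] [-9.7024684  -0.8160289  -8.08127351] 10.231103461159046
```

View pics/wrist6.png

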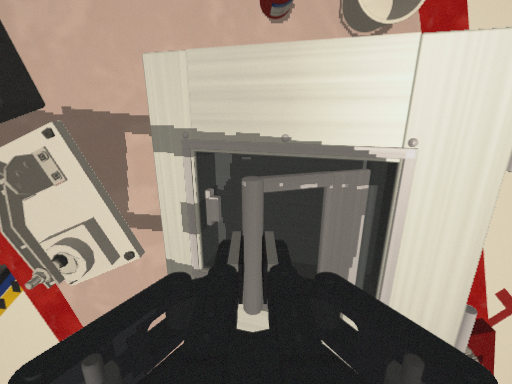

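View pics/scene6.png

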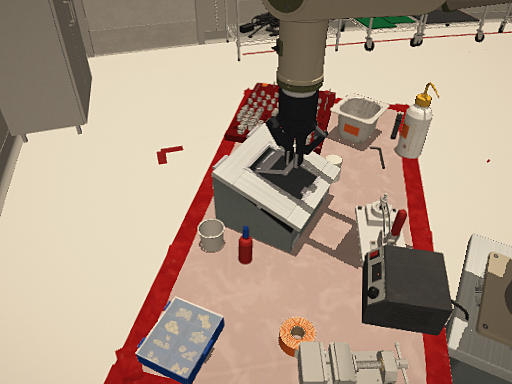

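drive_tool(moves=[[[0.4, 0, 4], 0], [[0.8, 0, 8], 0], [[1.3, 0, 12], 0], [[2.2, 0, 17], 0], [[3, 0, 21], 0], [[4, 0, 25.5], 0], [[5.4, 0, 30], 0], [[6.7, 0, 34.3], 0]])

```text
time: 7.88
tool_pos: [549.4, -6.4, 198.6]
tcp_rot: [-179.6, -0.0, 90.1]
ft_force: [-15.4, -0.9, -8.4]
finger_gap: 10.1
```

drive_tool(moves=[[[1.4, 0, 4], 0], [[2.9, 0, 8], 0], [[4.5, 0, 12], 0], [[6.4, 0, 16], 0], [[8.6, 0, 20], 0], [[10.8, 0, 24], 0], [[13.1, 0, 28], 0], [[15.1, 0, 31], 0]])

```text
time: 8.55
tool_pos: [562.7, -6.3, 230.4]
tcp_rot: [-179.4, -0.0, 90.1]
ft_force: [-32.6, -1.5, 4.8]
finger_gap: 10.0
```

```bash
python3 - <<'E'
from bench import r
import cv2,numpy as np
from h import *
for n in ["wrist","scene"]:
    w=r.snapshot(n);cv2.imwrite(f"pics/{n}7.png",cv2.cvtColor(w["pixels"],cv2.COLOR_RGB2BGR))
s=r.sense();print(s["time"],s["tool_pos"],s["tcp_rot"],s["ft_force"],s["finger_gap"])
E
```

```text
8.65 [562.9959424   -6.31561833 231.09752537] [-1.79416937e+02 -1.82120984e-03  9.01120196e+01] [-32.12328882  -1.48749802   7.81821377] 10.424190360742813
```

View pics/wrist7.png

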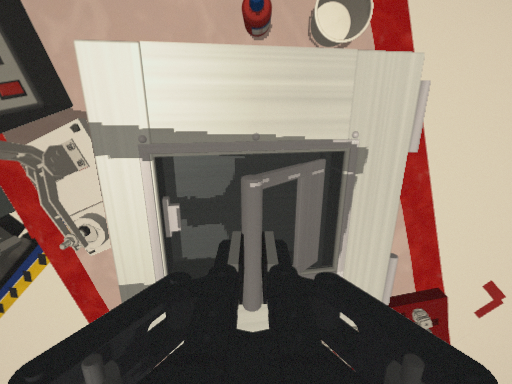

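View pics/scene7.png

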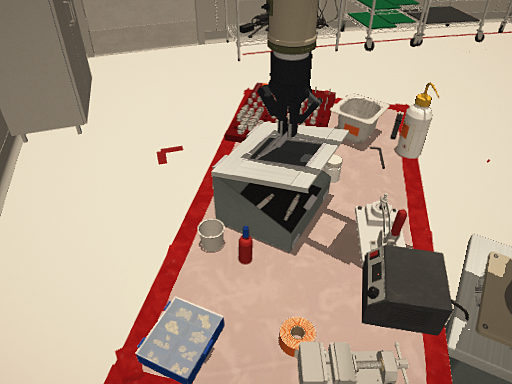

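drive_tool(moves=[[[-1.5, 0, 1.5], 0], [[-1, 0, 4], 0], [[1.5, 0, 8], 0], [[4, 0, 11.6], 0], [[7.5, 0, 16], 0], [[11.6, 0, 20.6], 0], [[15.8, 0, 24.8], 0], [[20, 0, 28.9], 0]])

```text
time: 9.32
tool_pos: [585.0, -6.2, 261.0]
tcp_rot: [-179.7, -0.0, 90.1]
ft_force: [-23.2, -1.8, 5.5]
finger_gap: 10.0
```

drive_tool(moves=[[[3.8, 0, 4.3], 0], [[7.5, 0, 7.6], 0], [[11.5, 0, 10.6], 0], [[15.5, 0, 13.3], 0], [[19.5, 0, 16], 0], [[24, 0, 18.6], 0], [[28.7, 0, 21.1], 0], [[33, 0, 23], 0]])

```text
time: 9.98
tool_pos: [619.7, -6.1, 286.9]
tcp_rot: [179.9, 0.0, 90.1]
ft_force: [-19.4, 0.5, 14.9]
finger_gap: 9.8
```

```bash
python3 - <<'E'
from bench import r
import cv2,numpy as np
from h import *
for n in ["wrist","scene","top"]:
    w=r.snapshot(n);cv2.imwrite(f"pics/{n}8.png",cv2.cvtColor(w["pixels"],cv2.COLOR_RGB2BGR));np.savez(f"pics/{n}8.npz",**w)
s=r.sense();print(s["time"],s["tool_pos"],s["tcp_rot"],s["ft_force"],s["finger_gap"])
E
```

```text
10.1333 [620.44690172  -6.13435094 287.44624905] [1.79791264e+02 8.42100910e-03 9.01250147e+01] [-15.6714288    1.08503907  11.40688166] 9.25690499239201
```

View pics/wrist8.png

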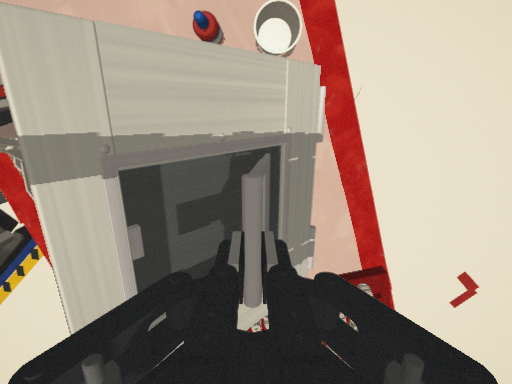

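View pics/scene8.png

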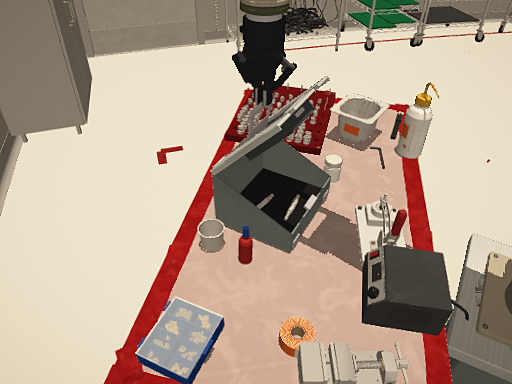

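View pics/top8.png

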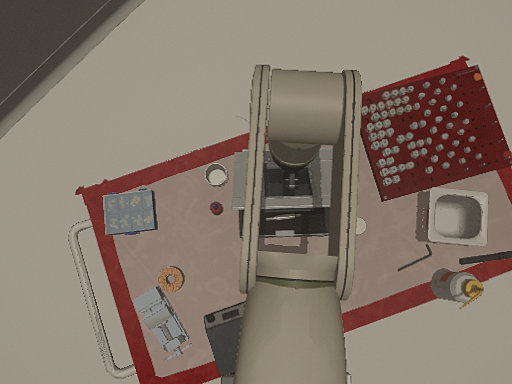

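```bash
python3 - <<'E'
import cv2
a=cv2.imread("pics/scene8.png")[60:220,200:350]; cv2.imwrite("pics/s8c.png",cv2.resize(a,None,fx=3.7,fy=3.7,interpolation=cv2.INTER_CUBIC))
a=cv2.imread("pics/top8.png")[130:260,215:350]; cv2.imwrite("pics/t8c.png",cv2.resize(a,None,fx=4,fy=4,interpolation=cv2.INTER_CUBIC))
E
```

```text
(no output)
```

View pics/s8c.png

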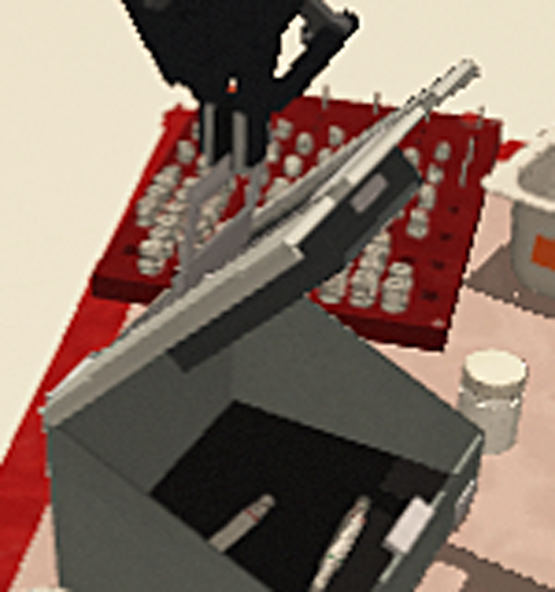

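View pics/t8c.png

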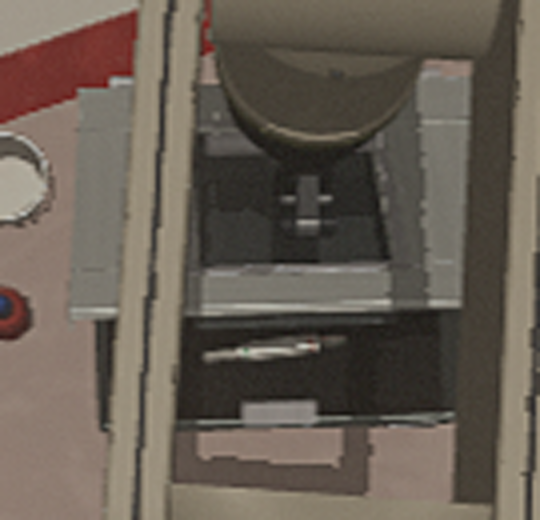

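```bash
python3 - <<'E'
from h import *
t=np.load("pics/top8.npz");s=np.load("pics/scene8.npz")
T=lambda x,y:(x/4-.4+215,y/4-.4+130); S=lambda x,y:(x/3.7-.4+200,y/3.7-.4+60)
H=np.array([677.5,147])
for th in [60,64,66,68,70,72,74,76]:
    a=np.radians(th-25);q=H+214*np.array([-np.cos(a),np.sin(a)])+6*np.array([np.sin(a),np.cos(a)])
    o=[]
    for y in(106,-118):
        X=[q[0],y,q[1]]; p=proj(t,X);z=proj(s,X)
        o+=[((p+.4-[215,130])*4).round(0),((z+.4-[200,60])*3.7).round(0)]
    print(th,q.round(0),*o)
E
```

```text
60 [506. 275.] [ 74. 373.] [336. 311.] [527. 361.] [510. 117.]
64 [515. 286.] [ 72. 352.] [319. 283.] [530. 340.] [497.  94.]
66 [520. 292.] [ 72. 340.] [310. 270.] [532. 328.] [490.  83.]
68 [525. 297.] [ 71. 329.] [300. 257.] [533. 316.] [482.  72.]
70 [530. 303.] [ 70. 317.] [290. 244.] [534. 304.] [474.  61.]
72 [536. 308.] [ 69. 304.] [280. 231.] [536. 292.] [466.  51.]
74 [542. 312.] [ 68. 291.] [269. 218.] [537. 278.] [457.  40.]
76 [547. 317.] [ 67. 277.] [258. 206.] [538. 265.] [448.  30.]
```

drive_tool(moves=[[[1, 0, 0.6], 0], [[2, 0, 1.2], 0], [[3, 0, 1.8], 0], [[4, 0, 2.4], 0], [[5, 0, 3], 0], [[5, 0, 3], 0], [[5, 0, 3], 0], [[5, 0, 3], 0]])

```text
time: 10.8
tool_pos: [625.1, -6.1, 289.8]
tcp_rot: [179.8, 0.0, 90.1]
ft_force: [-14.7, 0.5, 10.2]
finger_gap: 9.5
```

```bash
python3 - <<'E'
from bench import r
import cv2,numpy as np
for n in ["wrist","scene","top"]:
    w=r.snapshot(n);cv2.imwrite(f"pics/{n}9.png",cv2.cvtColor(w["pixels"],cv2.COLOR_RGB2BGR));np.savez(f"pics/{n}9.npz",**w)
s=r.sense();print(s["time"],s["tool_pos"],s["tcp_rot"],s["ft_force"],s["finger_gap"])
a=cv2.imread("pics/scene9.png")[60:220,200:350]; a=cv2.resize(a,None,fx=2.5,fy=2.5,interpolation=cv2.INTER_CUBIC)
b=cv2.imread("pics/top9.png")[130:260,215:350]; b=cv2.resize(b,None,fx=3,fy=400/130,interpolation=cv2.INTER_CUBIC)
cv2.imwrite("pics/c9.png",np.hstack([a,b]))
E
```

```text
10.95 [625.12643334  -6.12666661 289.80494125] [1.79827251e+02 4.57524848e-03 9.01249524e+01] [-14.48263453   0.34480245   9.42428811] 9.609667952850272
```

View pics/c9.png

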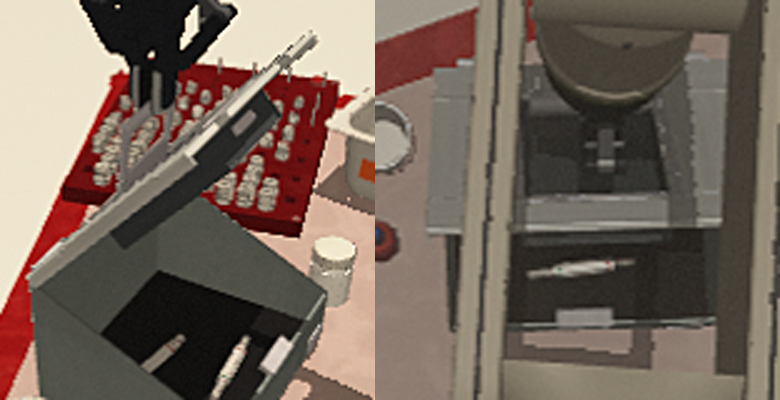

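drive_tool(moves=[[[0, 0, 0], 0], [[0, 0, 0], 0], [[0, 0, 0], 0], [[0, 0, 0], 0], [[0, 0, 0], 0], [[0, 0, 0], 0], [[0, 0, 3], 0], [[0, 0, 6], 0]], fingers=34)

```text
time: 11.62
tool_pos: [625.6, -6.3, 292.3]
tcp_rot: [179.9, -0.0, 90.1]
ft_force: [-0.0, -0.5, -0.3]
finger_gap: 33.8
```

drive_tool(moves=[[[0, 0, 6], 0], [[0, 0, 12], 0], [[0, 0, 18], 0], [[0, 0, 24], 0], [[0, 0, 32], 0], [[0, 0, 42], 0], [[0, 0, 54], 0], [[0, 0, 66], 0]])

```text
time: 12.28
tool_pos: [625.1, -6.4, 358.7]
tcp_rot: [180.0, -0.0, 90.1]
ft_force: [-0.2, -0.0, -0.1]
finger_gap: 34.0
```

```bash
python3 - <<'E'
from bench import r
import cv2,numpy as np
for n in ["wrist","scene","top"]:
    w=r.snapshot(n);cv2.imwrite(f"pics/{n}10.png",cv2.cvtColor(w["pixels"],cv2.COLOR_RGB2BGR));np.savez(f"pics/{n}10.npz",**w)
s=r.sense();print(s["time"],s["tool_pos"],s["tcp_rot"],s["ft_force"],s["finger_gap"])
a=cv2.imread("pics/scene10.png")[60:220,200:350]; a=cv2.resize(a,None,fx=2.5,fy=2.5,interpolation=cv2.INTER_CUBIC)
b=cv2.imread("pics/top10.png")[130:260,215:350]; b=cv2.resize(b,None,fx=3,fy=400/130,interpolation=cv2.INTER_CUBIC)
cv2.imwrite("pics/c10.png",np.hstack([a,b]))
E
```

```text
12.4333 [625.83130937  -6.40448371 359.4609951 ] [1.79804853e+02 1.75355296e-02 9.01124798e+01] [-0.20887002  0.3542609  -0.53824528] 34.11735835074022
```

View pics/c10.png

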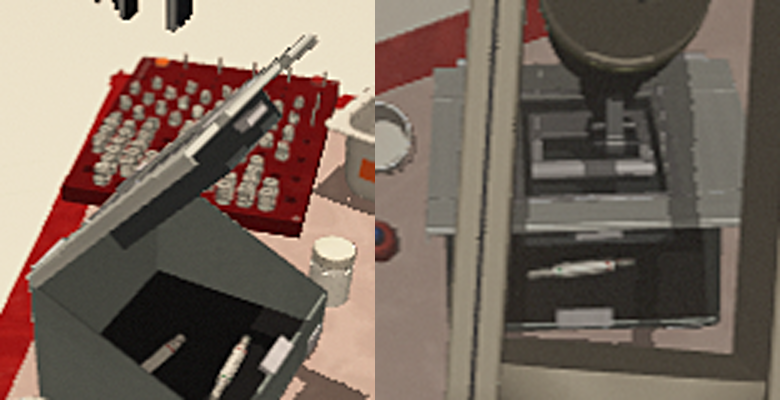

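View pics/wrist10.png

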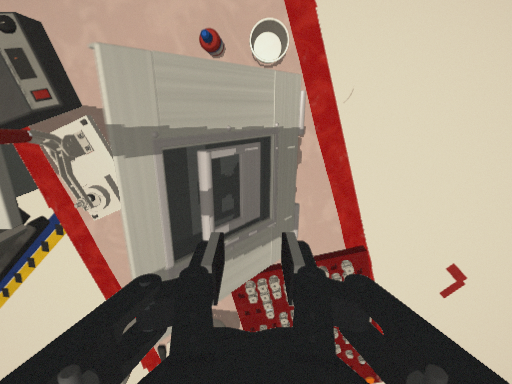

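drive_tool(moves=[[[0, 0, 8], 0], [[0, 0, 20], 0], [[0, 0, 32], 0], [[0, 0, 40], 0], [[0, 0, 40], 0], [[0, 0, 40], 0], [[0, 0, 40], 0], [[0, 0, 40], 0]])

```text
time: 13.1
tool_pos: [624.9, -6.3, 396.4]
tcp_rot: [-179.9, -0.0, 90.1]
ft_force: [0.6, 0.8, 0.6]
finger_gap: 34.2
```

```bash
python3 - <<'E'
from bench import r
import cv2,numpy as np
from h import *
w=r.snapshot("scene");cv2.imwrite("pics/scene11.png",cv2.cvtColor(w["pixels"],cv2.COLOR_RGB2BGR))
a=np.load("pics/scene0.npz")["pixels"].astype(int);b=w["pixels"].astype(int)
d=abs(a-b).max(2)
for n,(x0,y0,x1,y1) in dict(cup=(196,217,226,254),bottle=(236,224,256,266),jar=(325,153,343,183)).items():
    print(n,d[y0:y1,x0:x1].mean().round(1),(d[y0:y1,x0:x1]>40).sum())
s=r.sense();print(s["time"],s["tool_pos"],s["ft_force"])
E
```

```text
cup 14.8 0
bottle 14.0 9
jar 29.3 89
13.15 [624.87371567  -6.31340898 396.36274435] [ 0.96230858  0.22653397 -0.58180698]
```

View pics/scene11.png

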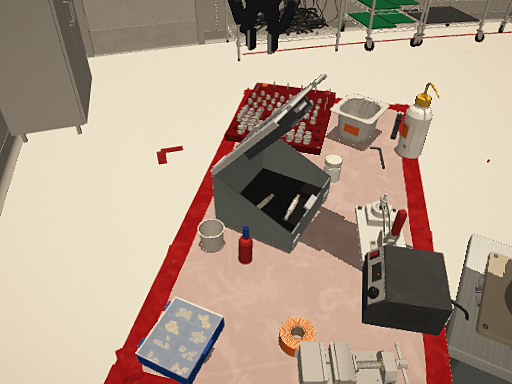

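```bash
python3 -c "
from bench import r
print(r.hand_in())"
```

```text
the job is handed in; nothing more can be done
None
```

The lid stands open at about 72 degrees and stays up by itself, and the paddle has sprung back flat. I gripped the pull bar from above, pulled the paddle out to its stop to trip the latch, and raised the lid along its arc. Then I opened the fingers and backed away. The job was handed in at about 13 s.

**Lid angle:** About 72 degrees, from the lid's front edge in the top view just before letting go. The lid looks the same in the pictures after release. One step earlier the top view read about 70 and the scene view about 69, so the angle is good to roughly a degree or two.

**Force:** The highest wrist reading was about 34 N, partway through the lift. My arc was slightly too tight towards the hinge there, so I widened it and the force dropped. It read about zero after release, with the gripper about 100 mm above the lift's end pose.

**Jar, cup and bottle:** All three stand where they were in the first picture. The before-and-after comparison found no changed pixels at the cup, 9 at the bottle and 89 at the jar. I put the jar's changes down to the raised lid altering what is hidden and shadowed, since the jar's top is in the same place. I did not check that further.

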